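Snap the filter basket into the portafilter with the tamper

ROBOT

A 7-joint arm with a two-finger parallel gripper is mounted at the origin on the work surface; the furniture and walls round the work are solid. World frame = base frame: x ahead of the robot, y to its left, z up, the work surface at z = 0. Lengths are in m, angles in rad, forces in N, time in s.
With the tool pointing down it reaches from about 0.425 to 0.875 m from the base axis. Payload 4.7 kg.
Tool frame: the origin (TCP) lies midway between the tips of the shut fingers; the grasp point (between the pads) lies 19 mm behind it; z points along the fingers, y is the line along which they close (so a half turn about z gives the same grasp; the last joint's range is limited). The gripper opens to 87 mm and grips with 3 to 60 N. Pads are 19 mm wide; open, the fingers measure 117 mm over their backs; the gripper's body (75 mm by 190 mm) begins 51 mm behind the grasp point.
Start: joints at [-1.124, 0.321, -0.07, 1.45, 0.023, 1.371, -0.057], TCP at [0.273, 0.59, 0.195] pointing down, gripper open.
Joint ranges: [-2.86, 2.86], [-0.3, 2.09], [-1.38, 1.24], [0.06, 2.45], [-1.56, 4.7], [0.09, 2.05], [-2.69, 2.69]. Speed limits (rad/s): [2.57, 2.57, 3.14, 3.14, 3.14, 3.14, 3.14].

INTERFACE

Orientations are given as a rotation vector (axis times angle).
In Python, from bench import ctrl, get_image, calibration gives the robot as it stands.
- The arm moves only by the tool apply_moves, never from a script. Its arguments are lists of equal length, an entry for each row: "dp": the shift along the tool's x, y, z in m, a list of three; "twist": the turn, a rotation vector about the tool's x, y, z in rad, a list of three; "fingers": the closure, from 0 (fully open) to 1 (shut). In form: {"dp": [[dx, dy, dz], ...], "twist": [[ax, ay, az], ...], "fingers": [fingers, ...]}. A call has 1 to 10 rows; each row shifts and turns the commanded pose from where the row before left it, along the tool's axes as they then stand; what a row does not reach is not made up. A row lasts 1/10 s, in which the tool goes at most 50 mm and 8.59 degrees, less where a joint would pass 70% of its speed; a pose out of reach is approached as far as the arm can. A call is refused whole if a number of a shift passes 0.05 or a number of a turn 0.15, either way. A call with a gripper value outside its range is refused whole. The fingers move at their own pace and stop on an object; "newtons" is the grip in N (left out, the last holds). Time passes only in rows, so rows that do not move let the fingers close. It gives the time, the measured TCP pose, the force, the opening and the grip force at its end, in the units of the state.
- ctrl.get_state(): the state, without advancing time (a new reading comes with each control period).
- get_image(name): name is "scene" or "top" or "wrist"; returns the picture (384x512x3 uint8, red, green, blue); there is no depth.
- calibration(name): a dict with "fx", "fy", "cx", "cy" (pixels), "k1" (the pictures are not rectified: a ray, as slopes to the right and down, at radius r is drawn at 1 + k1 r^2 times it, then the intrinsics apply), "eye" and "attitude" of the camera in the world; the wrist camera has in their place "hand_eye" (4x4, takes a point from camera to tool coordinates, whose origin is the TCP and whose axes are the flange's). Camera axes: x right, y up, looking along -z (the intrinsics and any distortion apply to the point x, -y, -z); pixel columns grow to the right and rows downward; lengths in m; the calibration is good to about 2 mm. A picture is of the moment at which its call begins: read the wrist's pose just before it. calibration takes no time and is no camera call.
- ctrl.close_job(): hands the job in; it is judged then, once.
The state is a dict: "time": time; "joint_positions": joint angles; "qd": joint speeds; "joint_torque": joint torques, N m; "position": TCP position; "tool_rot": TCP orientation; "ft_force": force on the tool from outside, world axes, zero at the start; "torque": the same for the moment, N m; "grip_width": opening from 0.0 (shut) to 1.0 (fully open); "grip_force": force on a finger pad.
Only numpy, scipy, OpenCV 4.12 (cv2) and the standard library are available. Lean on these libraries where they do the work, as an engineer would, in place of code of your own. Each camera call takes 0.05 s, during which the arm holds its last target. There are 200 camera calls.

TASK

Get the portafilter in the tamping stand ready for coffee: lay the filter basket loosely in its mouth, open side up, and stand the fallen tamper upright on its rubber mat. Only then take the tamper from above by its handle and press the basket straight down with it, not with the fingers, until it snaps past the spring and its flange lies flat on the rim all round. Stand the tamper back upright on the mat, let go, and leave the two cups where they are.

Things in the scene. Friction and masses are not known exactly. Their poses are not given: they have to be found in the camera images.
- basket: Round steel filter basket, starts open side up on the counter. 28 mm high; body 51 mm across; inside 47 mm across, 26 mm deep, flat floor 2 mm thick. Flange round the mouth 66 mm across, heights 25 to 28 mm. Rounded retaining ridge round the body 56 mm across, its crest 16.5 mm up. 90 g. Origin: centre of the underside; z: its axis, up out of the mouth. Its turn about z does not matter.
- basket_flange (a point): Centre of the underside of the basket's flange, on the basket's axis, 25 mm above the basket's underside.
- portafilter: Steel portafilter bowl, 69 mm across, fixed in a dark wooden stand (136 x 116 mm base) that does not move. Its handle, up to 31 mm thick, points along its own -x, ends 166 mm from the bowl's axis, centre line 66 mm above the counter. Two lugs at its +y and -y reach 44 mm from the axis, 71 to 78 mm above the counter. Origin: on the bowl's axis at counter height; z up.
- portafilter_mouth (a point): Centre of the bowl's mouth, in the plane of its rim, 84 mm above the counter. Well 60 mm across, over 35 mm deep; four bows of a wire spring stand out into it 5 mm down. A basket laid in stops on them, flange about 7.5 mm above the rim. About 12 N straight down snaps it past; home, its flange lies on the rim, its underside level with this point. The tamper's weight is not enough.
- tamper: Coffee tamper, 94 mm long, 320 g: steel foot 42 mm across and 18 mm thick, then a neck, then a dark wooden handle, 28 mm across and straight from 38 to 80 mm above the underside. Starts lying on the mat, foot towards the robot, sloping 6 degrees down to the handle's end. Origin: centre of the foot's underside; z: its axis, foot to handle. The foot fits into the basket, 2.5 mm to spare all round.
- tamper_balance (a point): The tamper's centre of mass, on its axis 14 mm above the foot's underside: let go with an edge of the foot on the mat, it rights itself from up to about 45 degrees off upright. To press, the foot stands on the basket's floor.
- mat: Black rubber tamping mat fixed to the counter, 190 mm along its x, 150 mm along its y, 5 mm thick. Origin: centre of its underside, at counter height; z up.
- espresso_a: White espresso cup with a handle, 62 x 80 x 56 mm, on the counter beyond the portafilter, on the left (+y). Origin: centre of its underside.
- espresso_b: White espresso cup with a handle, 62 x 80 x 56 mm, on the counter beyond the portafilter, on the right (-y). Origin: centre of its underside.
There are look-alikes about, which are no part of the job. Leave any green or pink look-alike of the tamper alone.

How it is judged:
By the outcome, as a careful person would: the job done as asked, in the order asked, and still so for the second after the job is handed in, with the robot touching nothing.
It also fails if it takes over 72 s, if anything falls off the work surface, if the arm or the gripper's body presses on something with over 40 N, if the wrist force passes 120 N, or if a joint passes its speed limit or range.

## Working session

There is one attempt and no reset: what is moved stays moved. The work goes in short steps, Python scripts to look and compute and a tool call to move; the robot and the scene stay as the last step left them, time stands still between calls to the robot, and variables do not carry over. Pictures are saved under pics/ and viewed, at most 10 in all, crops included, and the job is handed in when it is done.

Besides the shell and the picture viewer there is one more tool, called after "Request:" as name(argument=value, ...) on one line, values as JSON. apply_moves: Moves the arm, as the interface text tells. Its arguments: {"type":"object","properties":{"dp":{"type":"array"},"twist":{"type":"array"},"fingers":{"type":"array"},"newtons":{"type":"number"}},"required":["dp","twist","fingers"]}

```bash
mkdir -p pics; ls
cat > h.py <<'E'
import numpy as np, cv2
from scipy.spatial.transform import Rotation as R
from bench import ctrl, get_image, calibration
def cam(name, st=None):
    c=calibration(name)
    if name=='wrist':
        st=st or ctrl.get_state()
        T=np.eye(4);T[:3,:3]=R.from_rotvec(st['tool_rot']).as_matrix();T[:3,3]=st['position']
        M=T@np.array(c['hand_eye']);return c,M[:3,3],M[:3,:3]
    a=np.array(c['attitude'],float)
    A=a if a.shape==(3,3) else (R.from_rotvec(a).as_matrix() if a.size==3 else R.from_quat(a).as_matrix())
    return c,np.array(c['eye'],float),A
def ray(name,u,v,st=None):
    c,e,A=cam(name,st)
    x=(u-c['cx'])/c['fx'];y=(v-c['cy'])/c['fy'];X,Y=x,y
    for _ in range(20):
        k=1+c['k1']*(X*X+Y*Y);X,Y=x/k,y/k
    return e,A@np.array([X,-Y,-1.])
def at(name,u,v,z,st=None):
    e,d=ray(name,u,v,st);return e+d*(z-e[2])/d[2]
def px(name,p,st=None):
    c,e,A=cam(name,st);q=A.T@(np.array(p)-e);X,Y=q[0]/-q[2],-q[1]/-q[2]
    k=1+c['k1']*(X*X+Y*Y);return np.array([c['cx']+c['fx']*X*k,c['cy']+c['fy']*Y*k])
def save(name,fn):
    im=get_image(name);cv2.imwrite('pics/'+fn,im[:,:,::-1]);return im
E
python3 - <<'E'
from h import *
a=save('top','t0.png');b=save('scene','s0.png')
cv2.imwrite('pics/top0.png',cv2.resize(a[:,:,::-1],(800,600)))
for n in('top','scene','wrist'):print(n,calibration(n))
s=ctrl.get_state();print(s)
E
```

```text
pics
top {'fx': 409.96589924765107, 'fy': 409.96589924765107, 'cx': 255.4114577041069, 'cy': 186.14426356760796, 'k1': -0.14897819720702785, 'eye': array([ 0.22637122, -0.03430903,  1.3184693 ]), 'attitude': array([ 0.15581996, -0.16515989, -1.64066028])}
scene {'fx': 411.0570251862369, 'fy': 411.0570251862369, 'cx': 258.1729100635664, 'cy': 189.79089788950867, 'k1': -0.09484784373591854, 'eye': array([ 9.38674253e-04, -9.85102079e-01,  8.98023847e-01]), 'attitude': array([ 0.90567971, -0.22853185, -0.41164631])}
wrist {'fx': 314.59925688569194, 'fy': 314.59925688569194, 'cx': 252.5516264127935, 'cy': 195.10847372768546, 'k1': -0.08402822739449185, 'hand_eye': array([[ 7.45787633e-04,  9.69657269e-01,  2.44467227e-01,
         6.61927697e-02],
       [ 9.99998506e-01, -3.41926767e-04, -1.69443875e-03,
         3.71561624e-06],
       [-1.55943496e-03,  2.44468126e-01, -9.69656075e-01,
        -1.90540654e-01],
       [ 0.00000000e+00,  0.00000000e+00,  0.00000000e+00,
         1.00000000e+00]])}
{'time': 0.1, 'joint_positions': array([-1.12389261,  0.32174355, -0.07010408,  1.45155223,  0.02262004,
        1.37079309, -0.05690604]), 'qd': array([ 0.00050552, -0.00293867,  0.00043424, -0.00117036,  0.0006306 ,
        0.00053424,  0.00059676]), 'joint_torque': array([ 2.53519938e-04, -4.92569053e+01, -4.05610772e-01, -3.13397169e+01,
       -6.40302384e-02,  3.94251966e-02,  5.67229267e-05]), 'position': array([0.2724369 , 0.58955526, 0.19367492]), 'tool_rot': array([-6.74428443e-01, -3.06807696e+00,  2.65250344e-03]), 'ft_force': array([0.49076762, 0.0305732 , 0.50056112]), 'torque': array([-0.00015208,  0.04662858, -0.01337802]), 'grip_force': 0.0, 'grip_width': 1.0016664086673435}
```

View pics/top0.png

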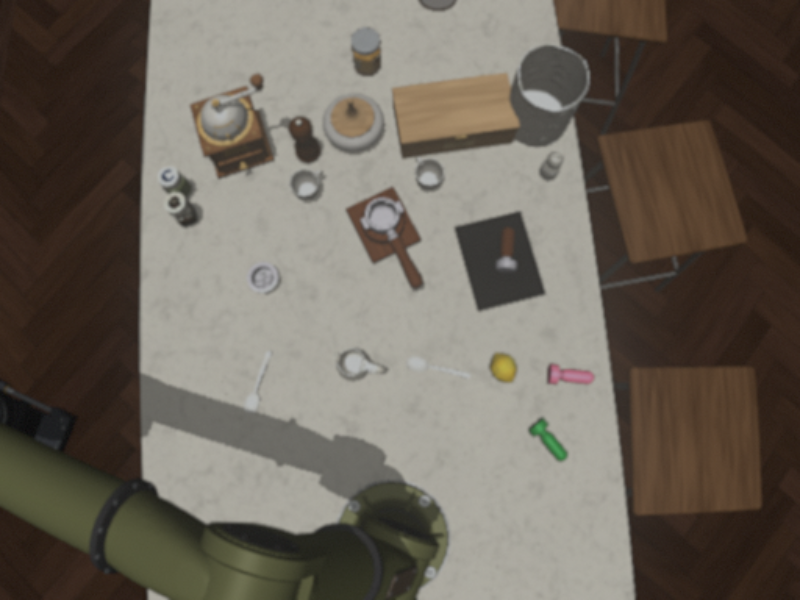

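View pics/s0.png

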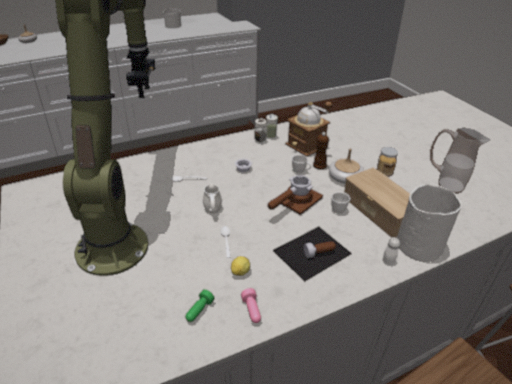

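The top view shows the basket at about (264,278), the portafilter mouth at (382,216) with its handle ending at (417,284), the mat with corners near (457,226), (520,212), (543,293) and (480,309), and the tamper foot at (507,264) with its handle end at (508,231). The cups are at (307,185) and (429,174).

Run:
```python
from h import *
for n,u,v,z in [('basket',264,277,.028),('mouth',382,215,.084),('handle end',417,284,.066),('mat1',457,226,.005),('mat2',520,212,.005),('mat3',543,293,.005),('mat4',480,309,.005),('foot',507,264,.026),('hend',508,231,.02),('cupA',307,185,.03),('cupB',429,174,.03)]:
    p=at('top',u*.64,v*.64,z);print(n,p.round(3),np.hypot(*p[:2]).round(3))
s=ctrl.get_state();print(R.from_rotvec(s['tool_rot']).as_matrix().round(3))
```

```text
basket [0.541 0.226 0.028] 0.587
mouth [ 0.638 -0.029  0.084] 0.638
handle end [ 0.494 -0.088  0.066] 0.502
mat1 [ 0.627 -0.187  0.005] 0.654
mat2 [ 0.649 -0.326  0.005] 0.726
mat3 [ 0.468 -0.354  0.005] 0.587
mat4 [ 0.444 -0.218  0.005] 0.494
foot [ 0.531 -0.281  0.026] 0.601
hend [ 0.604 -0.292  0.02 ] 0.671
cupA [0.736 0.127 0.03 ] 0.747
cupB [ 0.74  -0.135  0.03 ] 0.753
[[-0.908  0.419 -0.001]
 [ 0.419  0.908 -0.002]
 [-0.    -0.002 -1.   ]]
```

Request:
apply_moves(dp=[[-0.04,-0.022,0],[-0.04,-0.022,0],[-0.04,-0.022,0],[-0.04,-0.022,0],[-0.04,-0.022,0],[-0.04,-0.022,0],[-0.04,-0.022,0],[-0.04,-0.022,0],[-0.04,-0.022,0],[-0.04,-0.022,0]], twist=[[0,0,0],[0,0,0],[0,0,0],[0,0,0],[0,0,0],[0,0,0],[0,0,0],[0,0,0],[0,0,0],[0,0,0]], fingers=[0,0,0,0,0,0,0,0,0,0])

```text
time: 1.1
position: [0.5441, 0.2209, 0.1944]
tool_rot: [-0.674, -3.068, 0.0]
ft_force: [0.6, 0.4, -0.5]
grip_width: 1.0
grip_force: 0.0
```

Request:
apply_moves(dp=[[0,0,0],[0,0,0],[0,0,0],[0,0,0],[0,0,0],[0,0,0],[0,0,0]], twist=[[0,0,0.13],[0,0,0.13],[0,0,0.13],[0,0,0.13],[0,0,0.13],[0,0,0.13],[0,0,0]], fingers=[0,0,0,0,0,0,0])

```text
time: 1.8
position: [0.5432, 0.2225, 0.1942]
tool_rot: [-1.791, -2.581, 0.001]
ft_force: [0.3, -0.1, -0.2]
grip_width: 0.997
grip_force: 0.0
```

Run:
```python
from h import *
s=ctrl.get_state();a=save('wrist','w1.png');print(s['time'],s['position'],R.from_rotvec(s['tool_rot']).as_matrix().round(3),s['joint_positions'].round(2))
print(px('wrist',[.541,.226,.028],s))
```

```text
1.8 [0.54319215 0.22248425 0.19420337] [[-0.35   0.937 -0.001]
 [ 0.937  0.35  -0.   ]
 [-0.    -0.001 -1.   ]] [-0.68  0.19  0.28  1.62 -0.05  1.34 -0.03]
[251.41976993 172.00842817]
```

View pics/w1.png

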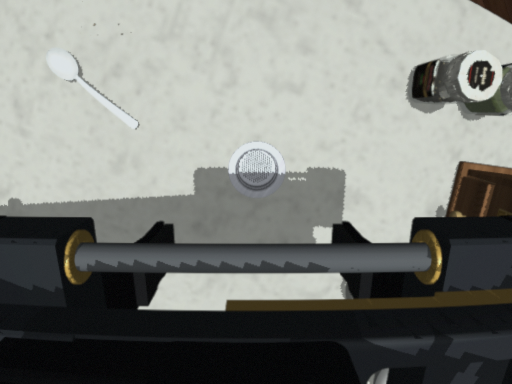

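The wrist view shows the basket flange spanning columns 229–285 and rows 141–196, centred at about (257,168.5), between the fingers. I'll work out its position.

Run:
```python
from h import *
s=ctrl.get_state();M=R.from_rotvec(s['tool_rot']).as_matrix()
p=at('wrist',257,168.5,.028,s);print(p,M.T@(p-s['position']))
print(np.linalg.norm(at('wrist',229,168.5,.028,s)-at('wrist',285,168.5,.028,s)),np.linalg.norm(at('wrist',257,141,.028,s)-at('wrist',257,196,.028,s)))
```

```text
[0.54559767 0.23210076 0.028     ] [0.00815522 0.00570842 0.16628272]
0.06420882292791934 0.0637652838522439
```

Request:
apply_moves(dp=[[0.004,0.003,0.04],[0.004,0.003,0.04],[0,0,0.02],[0,0,0],[0,0,0]], twist=[[0,0,0],[0,0,0],[0,0,0],[0,0,0],[0,0,0]], fingers=[0,0,0,0,0])

```text
time: 2.35
position: [0.5466, 0.2321, 0.0951]
tool_rot: [1.788, 2.583, 0.0]
ft_force: [0.1, 0.4, 0.9]
grip_width: 0.997
grip_force: 0.0
```

Run:
```python
from h import *
s=ctrl.get_state();a=save('wrist','w2.png');print(s['position'])
g=a.astype(int)
print(px('wrist',[.5456,.2321,.028],s))
cv2.imwrite('pics/w2c.png',cv2.resize(a[100:300,150:360,::-1],None,fx=2.5,fy=2.5))
```

```text
[0.54659806 0.23212172 0.0951238 ]
[250.83223949 196.55590412]
```

View pics/w2c.png

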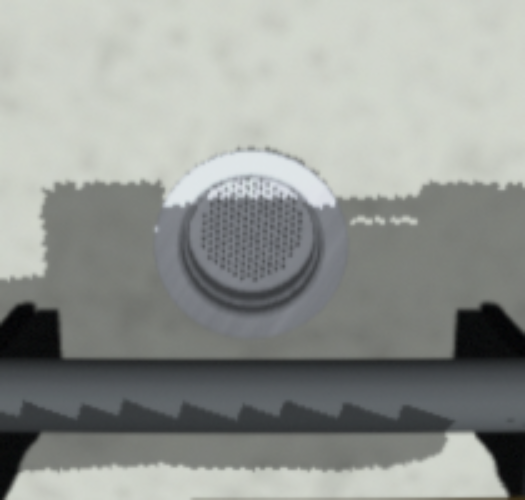

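The flange is centred at about pixel (250.6,197.2) and the prediction was (250.8,196.6), so the basket position holds. Next I descend and grip the flange rim near the fingertips.

Request:
apply_moves(dp=[[0,-0.001,0.03],[0,0,0.03],[0,0,0.0155],[0,0,0],[0,0,0],[0,0,0],[0,0,0],[0,0,0],[0,0,0],[0,0,0]], twist=[[0,0,0],[0,0,0],[0,0,0],[0,0,0],[0,0,0],[0,0,0],[0,0,0],[0,0,0],[0,0,0],[0,0,0]], fingers=[0,0,0,0,0.3,0.4,0.4,0.4,0.4,0.4], newtons=12)

```text
time: 3.4
position: [0.5455, 0.2319, 0.0194]
tool_rot: [1.79, 2.581, 0.001]
ft_force: [0.3, 0.2, -0.2]
grip_width: 0.617
grip_force: 0.0
```

Run:
```python
from h import *
s=ctrl.get_state();a=save('wrist','w3.png');print(s['position'],s['grip_width'],s['grip_force'])
cv2.imwrite('pics/w3c.png',cv2.resize(a[100:384,130:380,::-1],None,fx=2,fy=2))
```

```text
[0.54546807 0.23189041 0.01940428] 0.6174470184430351 0.0
```

View pics/w3c.png

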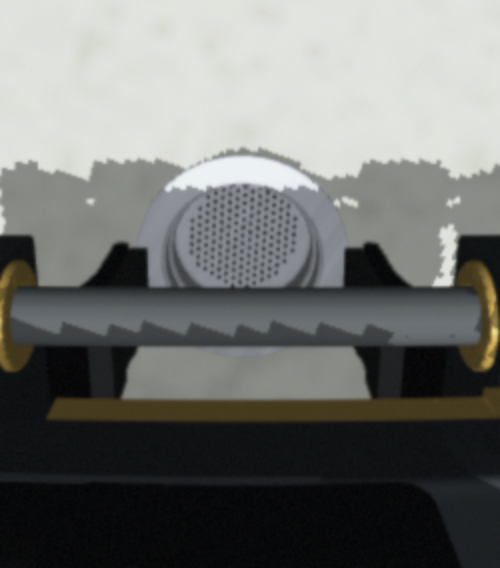

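The picture shows the basket still upright, with the flange centre near (251,227) and the fingers appearing to sit on either side of it. I'll compute its offset in the tool frame.

Run:
```python
from h import *
s=ctrl.get_state();M=R.from_rotvec(s['tool_rot']).as_matrix()
for u,v in [(251,227),(251,177.5),(198,227),(303.5,227)]:
    p=at('wrist',u,v,.028,s);print(p.round(4),(M.T@(p-s['position'])).round(4))
for y in(.033,-.033,.0268,-.0268,.0435):
  for x in (-.0095,.0095):
    print(y,x,px('wrist',s['position']+M@[x,y,-.0086],s).round(0))
print('bottom edge pred',px('wrist',[.5456,.2321,.028],s), px('wrist',s['position']+M@[-.033,0,-.0086],s))
```

```text
[0.5447 0.2322 0.028 ] [ 0.0005 -0.0005 -0.0087]
[0.5339 0.261  0.028 ] [ 0.0313 -0.0005 -0.0087]
[0.5143 0.2207 0.028 ] [ 0.0004 -0.0331 -0.0087]
[0.5749 0.2434 0.028 ] [ 0.0005  0.0317 -0.0087]
0.033 -0.0095 [305. 242.]
0.033 0.0095 [306. 213.]
-0.033 -0.0095 [199. 242.]
-0.033 0.0095 [197. 213.]
0.0268 -0.0095 [295. 242.]
0.0268 0.0095 [296. 213.]
-0.0268 -0.0095 [209. 242.]
-0.0268 0.0095 [208. 213.]
0.0435 -0.0095 [322. 242.]
0.0435 0.0095 [323. 213.]
bottom edge pred [252.30530405 227.56692005] [251.87872693 276.17381568]
```

Request:
apply_moves(dp=[[0,0,0],[0,0,0],[0,0,0],[0,0,0.005],[0,0,0.004],[0,0,0],[0,0,0],[0,0,0],[0,0,0],[0,0,0]], twist=[[0,0,0],[0,0,0],[0,0,0],[0,0,0],[0,0,0],[0,0,0],[0,0,0],[0,0,0],[0,0,0],[0,0,0]], fingers=[0,0,0,0,0,0.2,0.3,0.3,0.3,0.3])

```text
time: 4.45
position: [0.5455, 0.2319, 0.0103]
tool_rot: [1.79, 2.581, 0.001]
ft_force: [0.3, -0.5, -0.1]
grip_width: 0.717
grip_force: 0.0
```

Request:
apply_moves(dp=[[0,0,0],[0,0,0],[0,0,0],[0,0,0]], twist=[[0,0,0],[0,0,0],[0,0,0],[0,0,0]], fingers=[0.4,0.4,0.4,0.4])

```text
time: 4.85
position: [0.5454, 0.2319, 0.0102]
tool_rot: [1.79, 2.582, 0.0]
ft_force: [0.2, -0.1, 1.1]
grip_width: 0.602
grip_force: 0.0
```

Run:
```python
from h import *
s=ctrl.get_state();a=save('wrist','w4.png');b=save('scene','s4.png');print(s['position'],s['grip_width'],s['grip_force'],s['ft_force'])
u,v=px('scene',s['position']).astype(int);print(u,v)
A=cv2.resize(a[120:330,130:380,::-1],(400,336));B=cv2.resize(b[v-60:v+24,u-50:u+50,::-1],(400,336),interpolation=cv2.INTER_CUBIC)
cv2.imwrite('pics/w4c.png',np.hstack([A,B]))
```

```text
[0.54536888 0.23186789 0.01019196] 0.6024561505726562 0.0 [ 0.20883388 -0.08731147  1.05500627]
242 166
```

View pics/w4c.png

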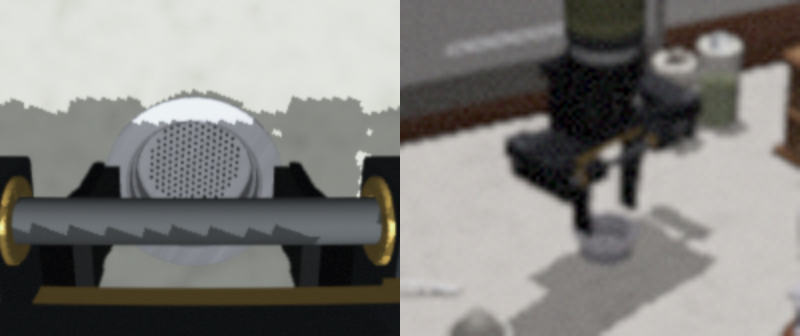

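The tips sit above the flange, so the open fingers retract well behind the TCP. I'll open, go lower and try again.

Request:
apply_moves(dp=[[0,0,0],[0,0,0],[0,0,0],[0,0,0],[0,0,0.006],[0,0,0.004],[0,0,0],[0,0,0],[0,0,0],[0,0,0]], twist=[[0,0,0],[0,0,0],[0,0,0],[0,0,0],[0,0,0],[0,0,0],[0,0,0],[0,0,0],[0,0,0],[0,0,0]], fingers=[0,0,0,0,0,0,0.2,0.4,0.4,0.4])

```text
time: 5.95
position: [0.5451, 0.2317, 0.0004]
tool_rot: [-1.79, -2.581, 0.001]
ft_force: [-3.0, -0.3, 5.7]
grip_width: 0.719
grip_force: 2.9
```

Request:
apply_moves(dp=[[0,0,0],[0,0,0],[0,0,0],[0,0,0.003],[0,0,0.003],[0,0,0]], twist=[[0,0,0],[0,0,0],[0,0,0],[0,0,0],[0,0,0],[0,0,0]], fingers=[0,0,0,0,0,0])

```text
time: 6.55
position: [0.5448, 0.2316, -0.0066]
tool_rot: [-1.79, -2.581, 0.002]
ft_force: [0.2, -0.6, -0.7]
grip_width: 0.995
grip_force: 0.0
```

Request:
apply_moves(dp=[[0,0,0],[0,0,0],[0,0,0],[0,0,0]], twist=[[0,0,0],[0,0,0],[0,0,0],[0,0,0]], fingers=[0.2,0.4,0.4,0.4])

```text
time: 6.95
position: [0.5454, 0.2319, -0.0057]
tool_rot: [1.79, 2.581, 0.0]
ft_force: [-0.9, -0.1, 0.4]
grip_width: 0.755
grip_force: 12.0
```

Run:
```python
from h import *
s=ctrl.get_state();a=save('wrist','w5.png');b=save('scene','s5.png');print(s['position'],s['grip_width'],s['grip_force'],s['ft_force'])
```

```text
[ 0.5454417   0.2318544  -0.00572251] 0.7552313043182107 12.002773778513074 [-0.88036327 -0.09524069  0.36329559]
```

The flange is gripped: 65.7 mm wide at 12 N. I lift, move short of the portafilter and turn so the camera leads.

Request:
apply_moves(dp=[[0,0,-0.01],[0,0,-0.03],[0,0,-0.04],[0,0,-0.04],[0,0,-0.02],[0,0,0]], twist=[[0,0,0],[0,0,0],[0,0,0],[0,0,0],[0,0,0],[0,0,0]], fingers=[0.4,0.4,0.4,0.4,0.4,0.4])

```text
time: 7.65
position: [0.548, 0.2329, 0.139]
tool_rot: [1.789, 2.578, 0.012]
ft_force: [1.0, 1.2, -1.5]
grip_width: 0.752
grip_force: 12.0
```

Request:
apply_moves(dp=[[-0.03,-0.009,0],[-0.03,-0.009,0],[-0.03,-0.009,0],[-0.03,-0.009,0],[-0.03,-0.009,0],[-0.03,-0.009,0],[-0.03,-0.009,0],[-0.03,-0.009,0],[0,0,0]], twist=[[0,0,0],[0,0,0],[0,0,0],[0,0,0],[0,0,0],[0,0,0],[0,0,0],[0,0,0],[0,0,0]], fingers=[0.4,0.4,0.4,0.4,0.4,0.4,0.4,0.4,0.4])

```text
time: 8.55
position: [0.561, -0.0248, 0.1333]
tool_rot: [1.801, 2.574, -0.006]
ft_force: [-0.5, -0.1, -0.3]
grip_width: 0.752
grip_force: 12.0
```

Request:
apply_moves(dp=[[0,0,0],[0,0,0],[0,0,0],[0,0,0],[0,0,0],[0,0,0],[0,0,0],[0,0,0],[0,0,0],[0,0,0]], twist=[[0,0,0.14],[0,0,0.14],[0,0,0.14],[0,0,0.14],[0,0,0.14],[0,0,0.14],[0,0,0.14],[0,0,0.14],[0,0,0.14],[0,0,0.14]], fingers=[0.4,0.4,0.4,0.4,0.4,0.4,0.4,0.4,0.4,0.4])

```text
time: 9.55
position: [0.5611, -0.0175, 0.133]
tool_rot: [-3.034, -0.813, 0.003]
ft_force: [-0.0, -0.6, -1.6]
grip_width: 0.756
grip_force: 12.0
```

Request:
apply_moves(dp=[[0,0,0],[0,0,0],[0,0,0],[0,0,0],[0,0,0],[0,0,0]], twist=[[0,0,0.14],[0,0,0.14],[0,0,0.14],[0,0,0.14],[0,0,0.1],[0,0,0]], fingers=[0.4,0.4,0.4,0.4,0.4,0.4])

```text
time: 10.15
position: [0.5612, -0.0176, 0.1332]
tool_rot: [3.135, -0.205, -0.003]
ft_force: [0.5, -0.6, -1.2]
grip_width: 0.753
grip_force: 12.0
```

Run:
```python
from h import *
s=ctrl.get_state();a=save('wrist','w6.png');b=save('scene','s6.png');print(s['position'],s['grip_width'],s['grip_force'],s['joint_positions'].round(2))
print(R.from_rotvec(s['tool_rot']).as_matrix().round(3));print(px('wrist',[.638,-.029,.084],s))
A=cv2.resize(a[:,:,::-1],(512,384));B=cv2.resize(b[100:228,230:326,::-1],(288,384),interpolation=cv2.INTER_CUBIC)
cv2.imwrite('pics/w6c.png',np.hstack([A,B]))
```

```text
[ 0.56124984 -0.01758827  0.13316366] 0.7533013411347826 12.00123283546418 [-0.59  0.19  0.65  1.78 -0.12  1.21 -1.61]
[[ 0.991 -0.13  -0.002]
 [-0.13  -0.991 -0.   ]
 [-0.002  0.    -1.   ]]
[254.70944814 101.08482087]
```

View pics/w6c.png

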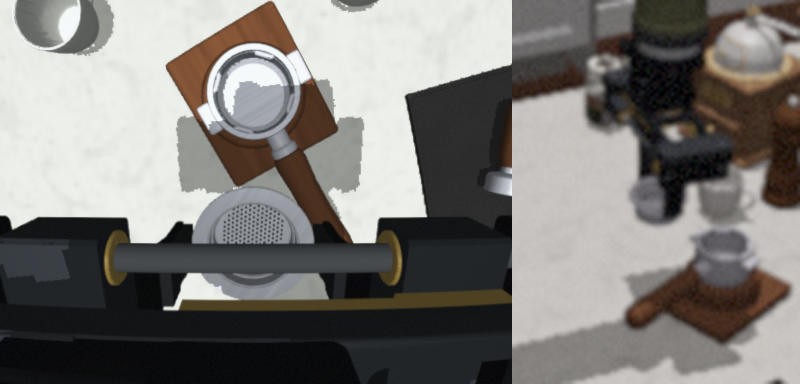

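The wrist view shows the mouth rim spanning columns 206–302 and rows 43–139, centred at about (254,91). The basket hangs level, flange centre near (254,242).

Run:
```python
from h import *
import dataclasses
im=cv2.imread('pics/w6.png')
from bench import ctrl
s=dict(position=np.array([ 0.56124984,-0.01758827,0.13316366]),tool_rot=ctrl.get_state()['tool_rot'])
M=R.from_rotvec(s['tool_rot']).as_matrix()
p=at('wrist',254,91,.084,s);print(p,M.T@(p-s['position']))
for a,b in [((206,91),(302,91)),((254,43),(254,139))]:
    print(np.linalg.norm(at('wrist',*a,.084,s)-at('wrist',*b,.084,s)))
b=at('wrist',254,242.5,.1332+.0337,s);print('basket',b,M.T@(b-s['position']))
for a in np.linspace(0,2*np.pi,40,endpoint=False):
    q=px('wrist',[p[0]+.0345*np.cos(a),p[1]+.0345*np.sin(a),.084],s);cv2.circle(im,tuple(q.round().astype(int)),1,(0,0,255),-1)
    q=px('wrist',s['position']+M@[.033*np.cos(a),.033*np.sin(a),-.0337],s);cv2.circle(im,tuple(q.round().astype(int)),1,(0,255,0),-1)
cv2.imwrite('pics/w6o.png',cv2.resize(im[20:320,150:370],(586,800))[:600])
```

```text
[ 0.64525437 -0.02918072  0.084     ] [0.08485434 0.00075177 0.04906513]
0.0703419406519003
0.06826228887112715
basket [ 0.56220371 -0.01836228  0.1669    ] [ 0.00100576  0.00065018 -0.03373745]
```

View pics/w6o.png

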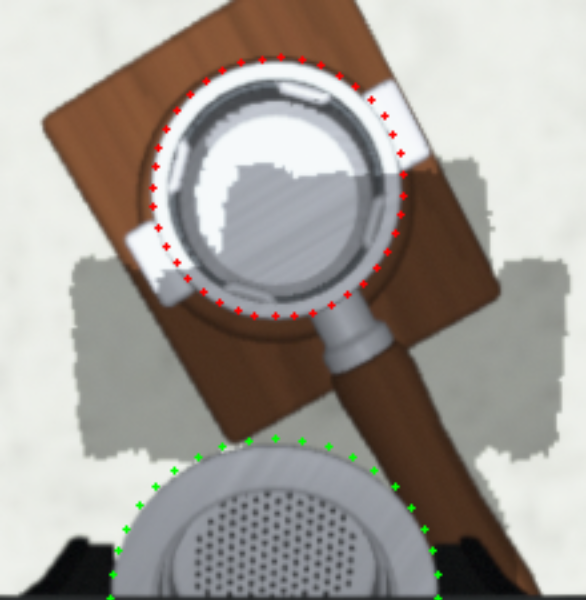

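Request:
apply_moves(dp=[[0.03,0,0],[0.03,0.0005,0],[0.0245,0,0],[0,0,0.02],[0,0,0.02],[0,0,0],[0,0,0]], twist=[[0,0,0],[0,0,0],[0,0,0],[0,0,0],[0,0,0],[0,0,0],[0,0,0]], fingers=[0.4,0.4,0.4,0.4,0.4,0.4,0.4])

```text
time: 10.95
position: [0.6454, -0.0295, 0.0939]
tool_rot: [-3.135, 0.204, 0.002]
ft_force: [-0.4, 0.9, -0.4]
grip_width: 0.751
grip_force: 12.0
```

Run:
```python
from h import *
s=ctrl.get_state();a=save('wrist','w7.png');M=R.from_rotvec(s['tool_rot']).as_matrix();print(s['position'],M.round(3)[2],s['ft_force'])
p=np.array([.6449,-.0292,.084]);print(M.T@(p-s['position']))
```

```text
[ 0.64539651 -0.02953151  0.09393716] [-0.001  0.    -1.   ] [-0.4248666   0.87039301 -0.43495078]
[-0.00052502 -0.00026494  0.0099377 ]
```

Aligned within about 0.5 mm. Next is a slow descent.

Request:
apply_moves(dp=[[0,0,0.006],[0,0,0.006],[0,0,0.006],[0,0,0.005],[0,0,0.004],[0,0,0.002],[0,0,0]], twist=[[0,0,0],[0,0,0],[0,0,0],[0,0,0],[0,0,0],[0,0,0],[0,0,0]], fingers=[0.4,0.4,0.4,0.4,0.4,0.4,0.4])

```text
time: 11.7
position: [0.6455, -0.0296, 0.0648]
tool_rot: [-3.135, 0.206, 0.001]
ft_force: [0.5, 0.3, -0.9]
grip_width: 0.756
grip_force: 12.0
```

Request:
apply_moves(dp=[[0,0,0.0015],[0,0,0.001],[0,0,0]], twist=[[0,0,0],[0,0,0],[0,0,0]], fingers=[0.4,0.4,0.4])

```text
time: 12.0
position: [0.6458, -0.0297, 0.0627]
tool_rot: [-3.135, 0.206, -0.0]
ft_force: [-0.4, -0.6, -1.3]
grip_width: 0.751
grip_force: 12.0
```

Request:
apply_moves(dp=[[0,0,0.001],[0,0,0]], twist=[[0,0,0],[0,0,0]], fingers=[0.4,0.4])

```text
time: 12.2
position: [0.6458, -0.0297, 0.0617]
tool_rot: [-3.135, 0.206, -0.0]
ft_force: [-0.4, 0.1, -1.9]
grip_width: 0.753
grip_force: 12.0
```

Request:
apply_moves(dp=[[0,0,0],[0,0,0],[0,0,0],[0,0,-0.02],[0,0,-0.03],[0,0,-0.03],[-0.04,0,0],[-0.04,0,0],[0,0,0]], twist=[[0,0,0],[0,0,0],[0,0,0],[0,0,0],[0,0,0],[0,0,0],[0,0,0],[0,0,0],[0,0,0]], fingers=[0.2,0,0,0,0,0,0,0,0])

```text
time: 13.1
position: [0.5611, -0.0188, 0.1407]
tool_rot: [-3.132, 0.206, 0.008]
ft_force: [-0.0, -0.6, 0.8]
grip_width: 0.993
grip_force: 0.0
```

Run:
```python
from h import *
s=ctrl.get_state();a=save('wrist','w8.png');b=save('scene','s8.png');M=R.from_rotvec(s['tool_rot']).as_matrix();print(s['time'],s['position'])
im=a[:,:,::-1].copy()
for c,r,z,k in [((.6449,-.0292),.033,.0945,(0,255,0)),((.6449,-.0292),.0345,.084,(0,0,255))]:
  for t in np.linspace(0,6.28,40):
    q=px('wrist',[c[0]+r*np.cos(t),c[1]+r*np.sin(t),z],s);cv2.circle(im,tuple(q.round().astype(int)),0,k,-1)
A=cv2.resize(im[20:170,170:340],None,fx=3,fy=3);u,v=px('scene',[.645,-.029,.085]).astype(int)
B=cv2.resize(b[v-37:v+38,u-30:u+30,::-1],(288,450),interpolation=cv2.INTER_CUBIC)
cv2.imwrite('pics/w8c.png',np.hstack([A[:450,:510],B]))
```

```text
13.1 [ 0.56113179 -0.01882485  0.14073772]
```

View pics/w8c.png

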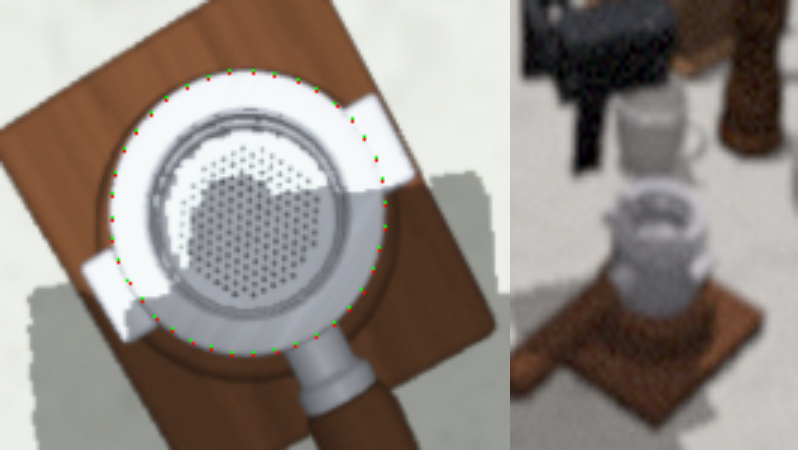

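The basket lies level and centred on the predicted circles. Now to a viewpoint over the tamper, where I'll segment numerically.

Request:
apply_moves(dp=[[0,0,-0.03],[0,0.04,-0.02],[0,0.04,0],[0,0.04,0],[-0.005,0.04,0],[0,0.04,0],[0,0.04,0],[0,0.03,0],[0,0,0],[0,0,0]], twist=[[0,0,0],[0,0,0],[0,0,0],[0,0,0],[0,0,0],[0,0,0],[0,0,0],[0,0,0],[0,0,0],[0,0,0]], fingers=[0,0,0,0,0,0,0,0,0,0])

```text
time: 14.2
position: [0.5268, -0.2875, 0.1918]
tool_rot: [3.134, -0.209, 0.0]
ft_force: [0.6, 0.5, -0.5]
grip_width: 0.996
grip_force: 0.0
```

Run:
```python
from h import *
s=ctrl.get_state();a=save('wrist','w9.png').astype(int);M=R.from_rotvec(s['tool_rot']).as_matrix();print(s['time'],s['position'],M.round(3).tolist(),s['joint_positions'].round(2))
a=a[:200]
r,g,b=a[...,0],a[...,1],a[...,2]
brown=((r>b+18)&(r<200)).astype(np.uint8)
q0=px('wrist',[.536,-.281,.026],s);q1=px('wrist',[.609,-.292,.02],s);print(q0,q1)
n,l,st,c=cv2.connectedComponentsWithStats(brown)
for i in range(1,n):
    if st[i,4]>150:
        v,u=np.nonzero(l==i);rect=cv2.minAreaRect(np.float32(np.c_[u,v]));print('brown',st[i],c[i].round(1),rect)
for y in range(40,200,8): print(y,' '.join('%d,%d,%d'%tuple(a[y,x]) for x in range(200,320,10)))
```

```text
14.2 [ 0.52678458 -0.28745042  0.19175441] [[0.991, -0.133, 0.0], [-0.133, -0.991, -0.001], [0.0, 0.001, -1.0]] [-0.23  0.27  0.83  1.61 -0.2   1.35 -1.08]
[246.10519916 168.6596501 ] [247.07189132 102.30207915]
brown [  400     0   112   200 20369] [459.6  95.2] ((455.5, 99.49998474121094), (110.99998474121094, 198.99996948242188), 0.0)
brown [   0   31   94  169 7397] [ 41.9 114.6] ((36.08055877685547, 121.24557495117188), (164.54527282714844, 89.1991958618164), 57.80426788330078)
brown [ 233   97   26   62 1434] [245.5 127.9] ((245.62930297851562, 127.6209716796875), (24.686290740966797, 61.36592102050781), 1.9091525077819824)
brown [408 192  34   8 246] [425.  195.7] ((424.5, 195.5), (7.0, 33.0), 90.0)
40 235,237,232 236,239,234 237,239,234 238,240,235 238,240,236 237,239,234 233,236,230 233,235,230 236,239,234 234,236,231 233,236,231 233,235,229
48 234,236,231 235,238,233 237,240,234 236,238,233 235,237,231 237,239,234 236,239,234 235,238,232 235,238,231 235,238,232 235,238,232 233,235,230
56 235,237,231 236,239,234 236,238,233 237,239,234 235,238,232 238,240,235 236,238,233 232
[... 1427 characters left out ...]
28,28 25,26,26 28,28,28 67,44,29 66,42,27 28,28,28 28,27,28 29,30,30 28,29,29 93,95,92 151,154,148
160 26,26,26 28,28,29 27,29,28 29,29,29 129,131,136 123,125,130 27,28,29 28,28,28 25,26,28 28,28,29 29,29,29 151,154,148
168 27,28,29 29,29,29 28,27,28 108,111,115 110,112,118 105,108,113 96,98,103 28,29,28 30,29,29 28,27,27 26,25,25 150,153,148
176 28,28,29 26,29,28 28,28,28 119,122,127 144,148,154 140,145,150 108,111,116 28,29,28 28,29,28 27,29,29 46,47,47 157,160,154
184 45,45,45 46,46,46 29,29,30 29,31,31 88,90,95 98,102,107 32,33,34 30,29,31 27,27,28 46,47,47 46,46,46 230,232,227
192 46,46,46 27,29,28 29,28,29 29,29,31 29,30,31 29,29,29 26,26,28 28,28,29 28,28,29 46,46,47 46,47,48 72,72,71
```

Run:
```python
from h import *
s=ctrl.get_state();a=cv2.imread('pics/w9.png').astype(int)[:205];M=R.from_rotvec(s['tool_rot']).as_matrix()
b,g,r=a[...,0],a[...,1],a[...,2]
brown=(r>b+18)
for y in list(range(97,160,6)):
    x=np.nonzero(brown[y,215:280])[0]+215
    if len(x): print(y,x.min(),x.max(),'rel', (M.T@(at('wrist',(x.min()+x.max())/2,y,.022 ,s)-s['position'])).round(4))
steel=(g>75)&(abs(r-b)<25);
v,u=np.nonzero(steel[155:200,215:285]);u+=215;v+=155;print('steel',u.min(),u.max(),v.min(),v.max(),'center',u.mean())
for v_ in (v.min(),v.max()):print(at('wrist',u.mean(),v_,.03,s).round(4))
p=(M.T@(at('wrist',u.mean(),175,.03,s)-s['position'])).round(4);print(p)
for y in range(156,192,3):
    x=np.nonzero(steel[y,215:285])[0]+215
    if len(x):print(y,x.min(),x.max())
```

```text
97 242 248 rel [ 0.0876 -0.0088  0.1696]
103 236 257 rel [ 0.0812 -0.0072  0.1696]
109 234 258 rel [ 0.0747 -0.0078  0.1696]
115 234 258 rel [ 0.0682 -0.0078  0.1696]
121 234 258 rel [ 0.0616 -0.0078  0.1696]
127 234 258 rel [ 0.055  -0.0078  0.1696]
133 234 257 rel [ 0.0483 -0.0084  0.1696]
139 233 257 rel [ 0.0416 -0.009   0.1696]
145 233 257 rel [ 0.0348 -0.009   0.1696]
151 234 256 rel [ 0.028  -0.0091  0.1696]
157 236 254 rel [ 0.0211 -0.0091  0.1696]
steel 226 262 159 184 center 244.10897435897436
[ 0.5482 -0.2786  0.03  ]
[ 0.5198 -0.2747  0.03  ]
[ 0.0016 -0.01    0.1616]
159 238 251
162 237 252
165 228 257
168 227 262
171 227 262
174 227 262
177 226 261
180 226 261
183 232 259
```

Request:
apply_moves(dp=[[0.027,-0.004,0],[0.026,-0.004,0.02],[0,0,0.04],[0,0,0.04],[0,0,0.04],[0,0,0.03],[0,0,0.015],[0,0,0.004],[0,0,0],[0,0,0]], twist=[[0,0,0.025],[0,0,0],[0,0,0],[0,0,0],[0,0,0],[0,0,0],[0,0,0],[0,0,0],[0,0,0],[0,0,0]], fingers=[0,0,0,0,0,0,0,0,0.2,0.4])

```text
time: 15.25
position: [0.5813, -0.2863, 0.0046]
tool_rot: [3.131, -0.244, 0.005]
ft_force: [-0.3, 0.0, 0.4]
grip_width: 0.895
grip_force: 0.0
```

Request:
apply_moves(dp=[[0,0,0],[0,0,0],[0,0,0],[0,0,0],[0,0,0],[0,0,0],[0,0,0],[0,0,0]], twist=[[0,0,0],[0,0,0],[0,0,0],[0,0,0],[0,0,0],[0,0,0],[0,0,0],[0,0,0]], fingers=[0.6,0.7,0.8,0.8,0.8,0.8,0.8,0.8], newtons=15)

```text
time: 16.05
position: [0.5797, -0.286, 0.0026]
tool_rot: [3.132, -0.245, -0.0]
ft_force: [-0.2, -0.0, -0.5]
grip_width: 0.286
grip_force: 14.2
```

Request:
apply_moves(dp=[[0,0,0],[0,0,0],[0,0,0.006],[0,0,0.006],[0,0,0.003],[0,0,0],[0,0,0],[0,0,0],[0,0,0],[0,0,0]], twist=[[0,0,0],[0,0,0],[0,0,0],[0,0,0],[0,0,0],[0,0,0],[0,0,0],[0,0,0],[0,0,0],[0,0,0]], fingers=[0.3,0.3,0.3,0.4,0.6,0.8,0.8,0.8,0.8,0.8])

```text
time: 17.05
position: [0.5799, -0.2861, -0.0121]
tool_rot: [3.132, -0.245, 0.001]
ft_force: [-0.8, -0.1, 0.2]
grip_width: 0.314
grip_force: 15.0
```

Request:
apply_moves(dp=[[0,0,-0.01],[0,0,-0.03],[0,0,-0.03],[0,0,-0.02],[0,0,0],[0,0,0]], twist=[[0,0,0],[0,0,0],[0,0,0],[0,0,0],[0,0,0],[0,0,0]], fingers=[0.8,0.8,0.8,0.8,0.8,0.8])

```text
time: 17.65
position: [0.5794, -0.2855, 0.0772]
tool_rot: [-3.131, 0.245, 0.001]
ft_force: [0.2, 0.6, -3.9]
grip_width: 0.32
grip_force: 15.0
```

Run:
```python
from h import *
s=ctrl.get_state();a=save('wrist','w10.png').astype(int);b=save('scene','s10.png');print(s['time'],s['position'],s['grip_width'],s['grip_force'],s['ft_force'],s['joint_positions'].round(2))
b=b.astype(int)
r,g,bl=b[...,0],b[...,1],b[...,2]
u,v=px('scene',s['position']+np.array([0,0,.034])).astype(int);print(u,v)
S=b[v-25:v+35,u-30:u+30]
for y in range(v-20,v+28,2):print(y,''.join('B' if p[0]>p[2]+18 else ('S' if p[1]>75 and abs(p[0]-p[2])<25 and p[1]<190 else ('.' if p[1]<75 else '#')) for p in b[y,u-35:u+35]))
```

```text
17.65 [ 0.57943329 -0.28548769  0.07723797] 0.32031280901294906 15.000006963964552 [ 0.19668692  0.5982741  -3.88988834] [-0.17  0.48  0.77  1.62 -0.35  1.18 -1.05]
326 225
205 BBBBBBBBBBBBBBBBBBBBBSSSSSSSSS....BB.......SSSSSS.BBB...SS###SSBBBBBBB
207 BBBBBBBBBBBBBBBBBB.SSS######SSS....................BBB...SSS###SSBBBBB
209 .BBBBBBBBBBBBBBBSSSS##########SS....................BBBB...SS####SSSBB
211 SSS.BBBBBBBBBSSSS############SS................................#SSSSSS
213 ###SSSS..B.SSS###############SS...................................SS##
215 #######SSSSS##################SS....BBBB............................S#
217 ##############################SS..BBBSSS............................S#
219 #############################SS....BBSSSS........SS.................S#
221 #############################SS...BB...S..........................SSS#
223 #############################SS..BBBB............................SS###
225 ##############################SS.BBBB............................S####
227 #######################SSSS.SSS.BBBB....................#SSSSSS#######
229 ###################SSSS
[... 172 characters left out ...]
#########################
235 ########SSSS...........SSSSSSSS........SSS############################
237 ####SSSS.............#SSSSSSSSSSSSSS.....SS###########################
239 SSS...................SSSSSSSSSSSSSSS......SSS########################
241 .......................SSSSSSSSSSSSS.........SSS######################
243 .........................SSSSSSSSS..............SS####################
245 ..................................................SSS#################
247 .....................................................SSSSSSSSSS#######
249 ........................................................SSSSSSSSSSS###
251 ..........................................................SSSSSSSSS###
```

Run:
```python
from h import *
s=ctrl.get_state();M=R.from_rotvec(s['tool_rot']).as_matrix()
g=s['position']+M@[0,0,-.034]
for al in range(-10,95,10):
    A=R.from_rotvec(M[:,1]*-np.radians(al)).as_matrix()@np.array([0,0,1.])
    # al>0: handle leaning to +tool x
    A=np.cos(np.radians(al))*np.array([0,0,1])+np.sin(np.radians(al))*M[:,0]
    print(al,px('scene',g-A*.055).round(1),px('scene',g-A*.045).round(1),px('scene',g+A*.02).round(1))
```

```text
-10 [326.9 238.7] [326.8 236.4] [325.9 220.8]
0 [324.  239.5] [324.4 237.1] [327.1 220.5]
10 [321. 240.] [322.  237.4] [328.2 220.4]
20 [318.3 240. ] [319.7 237.4] [329.2 220.4]
30 [315.7 239.5] [317.6 237.1] [330.1 220.6]
40 [313.4 238.7] [315.7 236.3] [330.9 220.9]
50 [311.5 237.4] [314.2 235.3] [331.6 221.4]
60 [310.1 235.8] [313. 234.] [332.1 222. ]
70 [309.1 233.9] [312.2 232.4] [332.4 222.8]
80 [308.6 231.7] [311.8 230.6] [332.6 223.6]
90 [308.6 229.2] [311.9 228.6] [332.5 224.5]
```

The scene view shows the tamper swung in the fingers to about 13° off upright, foot down. I lower it gently, let go and let it right itself.

Request:
apply_moves(dp=[[0,0,0.015],[0,0,0.015],[0,0,0.006],[0,0,0.003],[0,0,0.002],[0,0,0]], twist=[[0,0,0],[0,0,0],[0,0,0],[0,0,0],[0,0,0],[0,0,0]], fingers=[0.8,0.8,0.8,0.8,0.8,0.8])

```text
time: 18.35
position: [0.5798, -0.2861, 0.0366]
tool_rot: [3.132, -0.245, 0.0]
ft_force: [0.1, -0.0, -4.2]
grip_width: 0.315
grip_force: 15.0
```

Request:
apply_moves(dp=[[0,0,0.002],[0,0,0]], twist=[[0,0,0],[0,0,0]], fingers=[0.8,0.8])

```text
time: 18.55
position: [0.58, -0.286, 0.0349]
tool_rot: [-3.132, 0.245, -0.001]
ft_force: [0.3, -0.0, -4.5]
grip_width: 0.317
grip_force: 15.0
```

Request:
apply_moves(dp=[[0,0,0.002],[0,0,0.001],[0,0,0]], twist=[[0,0,0],[0,0,0],[0,0,0]], fingers=[0.8,0.8,0.8])

```text
time: 18.85
position: [0.58, -0.286, 0.0318]
tool_rot: [3.132, -0.245, 0.001]
ft_force: [0.1, -0.7, -3.0]
grip_width: 0.318
grip_force: 15.0
```

Request:
apply_moves(dp=[[0,0,0.002],[0,0,0]], twist=[[0,0,0],[0,0,0]], fingers=[0.8,0.8])

```text
time: 19.05
position: [0.5808, -0.2862, 0.0312]
tool_rot: [-3.132, 0.245, -0.003]
ft_force: [-0.7, 0.7, 4.1]
grip_width: 0.315
grip_force: 15.0
```

Request:
apply_moves(dp=[[0,0,0.002],[0,0,0]], twist=[[0,0,0],[0,0,0]], fingers=[0.8,0.8])

```text
time: 19.25
position: [0.5821, -0.2866, 0.0306]
tool_rot: [3.132, -0.245, 0.008]
ft_force: [-1.3, 0.9, 11.1]
grip_width: 0.317
grip_force: 15.0
```

Request:
apply_moves(dp=[[0,0,-0.002],[0,0,0],[0,0,0],[0,0,0],[0,0,0],[0,0,-0.01],[0,0,-0.03],[0,0,-0.04],[0,0,-0.04],[-0.03,0,-0.04]], twist=[[0,0,0],[0,0,0],[0,0,0],[0,0,0],[0,0,0],[0,0,0],[0,0,0],[0,0,0],[0,0,0],[0,0,0]], fingers=[0.8,0.6,0.3,0,0,0,0,0,0,0])

```text
time: 20.25
position: [0.5527, -0.2805, 0.1915]
tool_rot: [3.13, -0.24, 0.002]
ft_force: [0.4, 1.3, 0.5]
grip_width: 0.978
grip_force: 0.0
```

Request:
apply_moves(dp=[[-0.03,0,0],[0,0,0]], twist=[[0,0,0],[0,0,0]], fingers=[0,0])

```text
time: 20.45
position: [0.5175, -0.2782, 0.1919]
tool_rot: [-3.13, 0.251, -0.003]
ft_force: [-0.0, 0.1, 0.2]
grip_width: 1.0
grip_force: 0.0
```

```bash
cat > seg.py <<'E'
from h import *
def show(fn,u0,u1,v0,v1,du,dv):
    a=cv2.imread('pics/'+fn).astype(int)
    for y in range(v0,v1,dv):print(y,''.join('B' if p[2]>p[0]+18 else ('.' if p[1]<75 else ('S' if p[1]<190 else '#')) for p in a[y,u0:u1:du]))
E
python3 - <<'E'
from seg import *
s=ctrl.get_state();save('wrist','w11.png');M=R.from_rotvec(s['tool_rot']).as_matrix();print(s['time'],s['position'],s['tool_rot'],M.round(3).tolist())
for z in(.005,.023,.099):print(px('wrist',[.572,-.286,z],s).round(1))
show('w11.png',190,320,50,200,2,4)
E
```

```text
20.45 [ 0.5175118  -0.27817347  0.19186696] [-3.13002187  0.25076276 -0.00327325] [[0.987, -0.159, 0.002], [-0.159, -0.987, 0.001], [0.002, -0.002, -1.0]]
[252.4 126.8]
[252.4 127.2]
[252.1 129.9]
50 #######################################SS...S####################
54 #################################SS..........####################
58 ############################S................S###################
62 ######################SS......................S##################
66 #################S.............................##################
70 ###########SS..................................S#################
74 ######SS........................................#################
78 #S..............................................S################
82 .................................................S###############
86 ..................................................SSSS###########
90 ...................................................SSSSSS########
94 ...................................................SSSSSSSSSSS###
98 ....................................................SSSSSSSSSSSSS
102 ..
[... 1043 characters left out ...]

162 ..............................................................SSS
166 ..............................................................SSS
170 ...............................................................SS
174 ...............................................................SS
178 ................................................................#
182 S...............................................................S
186 #................................................................
190 #S...............................................................
194 ##S..............................................................
198 ###S.............................................................
```

The tamper stands upright: foot disc columns 234–269, top edge row about 125; handle top centre about (251.5,146.5).

Run:
```python
from seg import *
s=ctrl.get_state();M=R.from_rotvec(s['tool_rot']).as_matrix()
a=cv2.imread('pics/w11.png').astype(int)
br=(a[...,2]>a[...,0]+18);br[:,:225]=0;br[:,280:]=0;br[165:]=0;br[:120]=0
v,u=np.nonzero(br);print('handle',u.min(),u.max(),v.min(),v.max())
st=(a[...,1]>75);st[:,:225]=0;st[:,280:]=0;st[170:]=0;st[:118]=0
v2,u2=np.nonzero(st|br);print('all',u2.min(),u2.max(),v2.min(),v2.max())
def pred(x,y):
    T=np.linspace(0,2*np.pi,180);f=lambda r,z:np.array([px('wrist',[x+r*np.cos(t),y+r*np.sin(t),z],s) for t in T])
    H=np.vstack([f(.014,.085),f(.014,.043)]);F=f(.021,.023)
    return H,F
from scipy.optimize import least_squares
def res(p):
    H,F=pred(*p);Hf=f=H
    return [F[:,0].min()-u2.min(),F[:,0].max()-u2.max()-1,F[:,1].min()-v2.min(),H[:,1].max()-v.max()-1,H[:,0].min()-u.min(),H[:,0].max()-u.max()-1]
r=least_squares(res,[.57,-.285],diff_step=1e-3);print(r.x,r.fun.round(1));p=np.r_[r.x,.099];print((M.T@(p-s['position'])).round(4))
```

```text
handle 237 264 131 161
all 233 269 123 161Traceback (most recent call last):
  File "<stdin>", line 16, in <module>
    return func(*args, **kwargs)
    result = trf(vector_fun.fun, vector_fun.jac, x0, f0, J0, lb, ub, ftol, xtol,
                 gtol, max_nfev, x_scale, loss_function, tr_solver,
                 tr_options.copy(), verbose, callback=callback_wrapped)
    return trf_no_bounds(
        fun, jac, x0, f0, J0, ftol, xtol, gtol, max_nfev, x_scale,
        loss_function, tr_solver, tr_options, verbose, callback=callback)
    J = jac(x)
    self._update_jac()
    ~~~~~~~~~~~~~~~~^^
    self.J = self.jac_wrapped(xp_copy(self.x), f0=self.f)
             ~~~~~~~~~~~~~~~~^^^^^^^^^^^^^^^^^^^^^^^^^^^^
    J, dct = approx_derivative(
             ~~~~~~~~~~~~~~~~~^
        self.fun,
        ^^^^^^^^^
    ...<2 lines>...
        **self.finite_diff_options,
        ^^^^^^^^^^^^^^^^^^^^^^^^^^^
    )
    ^
    J, _nfev = _dense_difference(fun_wrapped, x0, f0, h,
               ~~~~~~~~~~~~~~~~~^^^^^^^^^^^^^^^^^^^^^^^^
                             use_one_sided, method,
                             ^^^^^^^^^^^^^^^^^^^^^^
                             mf)
                             ^^^
    df = [f_eval - f0 for f_eval in f_evals]
                                    ^^^^^^^
    f = np.atleast_1d(self.fun(x, *self.args, **self.kwargs))
                      ~~~~~~~~^^^^^^^^^^^^^^^^^^^^^^^^^^^^^^
    return np.atleast_1d(self.fun(x))
                         ~~~~~~~~^^^
    return self.f(x, *self.args, **self.kwargs)
           ~~~~~~^^^^^^^^^^^^^^^^^^^^^^^^^^^^^^
  File "<stdin>", line 14, in res
  File "<stdin>", line 10, in pred
  File "<stdin>", line 9, in <lambda>
  File "h.py", line 22, in px
    c,e,A=cam(name,st);q=A.T@(np.array(p)-e);X,Y=q[0]/-q[2],-q[1]/-q[2]
          ~~~^^^^^^^^^
  File "h.py", line 5, in cam
    c=calibration(name)
ValueError: time passes only in moves, steps and waits
```

Too many calibration calls hit a quota in that script, so I'll cache the calibration.

```bash
sed -i 's/^from bench import ctrl, get_image, calibration/from bench import ctrl, get_image, calibration as _cal\nimport functools\ncalibration=functools.lru_cache(_cal)/' h.py
cat > fit.py <<'E'
from seg import *
from scipy.optimize import least_squares
def fit(fn,s,zf,win):
    u0,u1,v0,v1=win;a=cv2.imread('pics/'+fn).astype(int)[v0:v1,u0:u1]
    br=a[...,2]>a[...,0]+18;al=br|(a[...,1]>75)
    (v,u),(v2,u2)=np.nonzero(br),np.nonzero(al);u,u2,v,v2=u+u0,u2+u0,v+v0,v2+v0
    c,e,A=cam('wrist',s);T=np.linspace(0,2*np.pi,60)
    f=lambda x,y,r,z:np.array([px('wrist',[x+r*np.cos(t),y+r*np.sin(t),z],s) for t in T])
    def res(p):
        H=np.vstack([f(*p,.014,zf+.08),f(*p,.014,zf+.038)]);F=f(*p,.021,zf+.018)
        return [F[:,0].min()-u2.min(),F[:,0].max()-u2.max()-1,F[:,1].min()-v2.min(),H[:,1].max()-v.max()-1,H[:,0].min()-u.min(),H[:,0].max()-u.max()-1]
    r=least_squares(res,[.57,-.285],diff_step=1e-3);M=R.from_rotvec(s['tool_rot']).as_matrix()
    print(r.x,r.fun.round(1),(M.T@(np.r_[r.x,zf]-s['position'])).round(4))
E
python3 - <<'E'
from fit import *
fit('w11.png',ctrl.get_state(),.005,(225,280,118,170))
E
```

```text
[ 0.55800358 -0.28120297] [-0.1  0.   0.1 -0.1 -0.9  0.9] [ 0.0382 -0.0017  0.1862]
```

Request:
apply_moves(dp=[[0.02,-0.0017,0],[0.018,0,0],[0,0,0.03],[0,0,0.04],[0,0,0.04],[0,0,0.03],[0,0,0.014],[0,0,0],[0,0,0],[0,0,0]], twist=[[0,0,0],[0,0,0],[0,0,0],[0,0,0],[0,0,0],[0,0,0],[0,0,0],[0,0,0],[0,0,0],[0,0,0]], fingers=[0,0,0,0,0,0,0,0,0.2,0.4])

```text
time: 21.5
position: [0.5598, -0.2816, 0.0376]
tool_rot: [3.131, -0.245, 0.005]
ft_force: [-0.1, 0.6, -0.3]
grip_width: 0.896
grip_force: 0.0
```

Run:
```python
from h import *
s=ctrl.get_state();M=R.from_rotvec(s['tool_rot']).as_matrix();print(s['position'],s['ft_force'],s['grip_width'],(M.T@(np.array([.558,-.2812,.005])-s['position'])).round(4),M[2].round(4))
```

```text
[ 0.55984283 -0.28164006  0.03764302] [-0.1265689   0.60319362 -0.34701672] 0.8955647099162225 [-0.002  -0.0002  0.0326] [ 3.3e-03  6.0e-04 -1.0e+00]
```

Request:
apply_moves(dp=[[-0.001,0,0],[0,0,0],[0,0,0],[0,0,0],[0,0,0],[0,0,0],[0,0,0],[0,0,0],[0,0,0]], twist=[[0,0,0],[0,0,0],[0,0,0],[0,0,0],[0,0,0],[0,0,0],[0,0,0],[0,0,0],[0,0,0]], fingers=[0.5,0.6,0.65,0.7,0.75,0.8,0.8,0.8,0.8], newtons=35)

```text
time: 22.4
position: [0.5573, -0.2811, 0.0357]
tool_rot: [3.132, -0.245, 0.0]
ft_force: [-0.3, -1.0, -0.3]
grip_width: 0.312
grip_force: 35.1
```

Run:
```python
from h import *
s=ctrl.get_state();M=R.from_rotvec(s['tool_rot']).as_matrix();print(s['position'],s['ft_force'],(M.T@(np.array([.558,-.2812,.005])-s['position'])).round(4),M.round(4).tolist())
```

```text
[ 0.55727531 -0.28107727  0.03569646] [-0.30170663 -1.02227207 -0.2569889 ] [ 0.0007 -0.      0.0307] [[0.9878, -0.1558, 0.0001], [-0.1558, -0.9878, -0.0005], [0.0002, 0.0005, -1.0]]
```

Request:
apply_moves(dp=[[0,0,-0.015],[0,0,-0.03],[0,0,-0.04],[0,0,-0.04],[0,0,0],[0,0,0]], twist=[[0,0,0],[0,0,0],[0,0,0],[0,0,0],[0,0,0],[0,0,0]], fingers=[0.8,0.8,0.8,0.8,0.8,0.8])

```text
time: 23.0
position: [0.5575, -0.2804, 0.1616]
tool_rot: [-3.131, 0.245, -0.002]
ft_force: [-1.0, -0.1, -4.6]
grip_width: 0.312
grip_force: 35.1
```

Request:
apply_moves(dp=[[0.0026,-0.01,0],[0.006,-0.035,0],[0.006,-0.035,0],[0.007,-0.038,0],[0.007,-0.038,0],[0.006,-0.035,0],[0.006,-0.035,0],[0.006,-0.0365,0],[0,0,0],[0,0,0]], twist=[[0,0,0],[0,0,0],[0,0,0],[0,0,0],[0,0,0],[0,0,0],[0,0,0],[0,0,0],[0,0,0],[0,0,0]], fingers=[0.8,0.8,0.8,0.8,0.8,0.8,0.8,0.8,0.8,0.8])

```text
time: 24.0
position: [0.643, -0.0257, 0.1581]
tool_rot: [3.132, -0.239, -0.007]
ft_force: [0.2, -0.9, -4.0]
grip_width: 0.313
grip_force: 35.1
```

Run:
```python
from seg import *
s=ctrl.get_state();save('wrist','w12.png');save('scene','s12.png');M=R.from_rotvec(s['tool_rot']).as_matrix();print(s['position'],s['ft_force'],s['grip_force'],(M.T@(np.array([.6449,-.0292,.0685])-s['position'])).round(4),M.round(4).tolist())
g=s['position'];print([px('scene',g+M@[.0007,0,d]).round(1).tolist() for d in (.0307,-.05)],px('scene',[.6449,-.0292,.0945]))
u,v=px('scene',g).astype(int)
show('s12.png',u-30,u+30,v-24,v+34,1,2)
```

```text
[ 0.64301492 -0.02569459  0.15814475] [ 0.24535585 -0.86414402 -3.9938537 ] 35.06968083791435 [0.0028 0.0031 0.0896] [[0.9884, -0.1515, -0.0044], [-0.1515, -0.9885, -0.0002], [-0.0044, 0.0009, -1.0]]
[[300.2, 169.5], [302.3, 148.8]] [300.25026031 177.89645583]
137 SSSSSSSSSS#######SSBBBBBBBB...............................SS
139 SSSSSSSSSS#######SSBBBBBBB....BBBB.........................S
141 ###############SSSBBBBBBBBBB..B...........................SS
143 ##############SBBBBBBBBBBBBB..............................SS
145 ##############SSSSBBBBBBBBBB...BB.........................SS
147 #################SSSSSBBBBBB..BBBB.......................SSS
149 ####################SSSSSBBB.BBBB...........BB......BB..SSSS
151 #####################SSSSSSS..BBB......BBBBBBBBBB..B.BB.SS##
153 #####################SSSSSSSSSBB.......BBBBBSS.BBBBB.BB.SS##
155 #######################SSSSSS.BB........SSSSSSBBBBBBBBB.SSSS
157 ######################SSSSSSS.BB.....SSSSSSSSBBBBBBBBBBBSSSS
159 #####################SSSSSSSS.BB..B.SS#####SSBBBBBBBBBBBSS##
161 SSS#S################SSSSSSSS.BBBB..SS####SSSBBBBBBBBBB
[... 345 characters left out ...]
#####S######SSSSSSSSSSSSSSSSSSS################SSS
175 #####################SSSSSSSSSSSSSSSSSSSS################SSS
177 #####################SSSSSSSSSSSSSSSSSSSS#################SS
179 ##################SSSSSSSSSSSSSSSSSSSSSSSS#################S
181 ##################SSSSSSSSSSSSSSSSSSSSSSSS##################
183 ####################SSSSSSSSSSSSSSSSSSSSSS##################
185 SSS################SSSSSSSSSSSSSSSSSSSSSSSSS######SSSSSSSSSS
187 #################SSBBSSSSSSSSSSSSSSSSSSSSSSSS#SSSS##S#SSSSSS
189 ################SSBBBSSSSSSSSSSSSSSSSSSSSSSSSSSSS###########
191 #############SSSBBBBBB.SSSSSSSSSSSSSSSSBBBBBBSSSSS##########
193 ##########SSBBBBBBBBBBB..SSSSSSSSSSSS.BBBBBBBBBBBSSSS#S#####
```

Request:
apply_moves(dp=[[0.002,0.003,0],[0,0,0.006],[0,0,0.006],[0,0,0],[0,0,0]], twist=[[0,0,0],[0,0,0],[0,0,0],[0,0,0],[0,0,0]], fingers=[0.8,0.8,0.8,0.8,0.8])

```text
time: 24.6
position: [0.6454, -0.0319, 0.1483]
tool_rot: [-3.132, 0.245, 0.001]
ft_force: [0.7, 0.8, -3.4]
grip_width: 0.314
grip_force: 35.1
```

Run:
```python
from seg import *
s=ctrl.get_state();save('wrist','w13.png');save('scene','s13.png');save('top','t13.png');M=R.from_rotvec(s['tool_rot']).as_matrix();print(s['position'],s['ft_force'],s['grip_force'],(M.T@(np.array([.6449,-.0292,.0685])-s['position'])).round(4),M.round(4).tolist())
```

```text
[ 0.64539019 -0.03190714  0.1482622 ] [ 0.65177715  0.75127888 -3.41194545] 35.06878114538267 [-0.0009 -0.0026  0.0798] [[0.9878, -0.1558, -0.0007], [-0.1558, -0.9878, 0.0002], [-0.0007, -0.0001, -1.0]]
```

Request:
apply_moves(dp=[[-0.0015,-0.0026,0],[0,0,0],[0,0,0],[0,0,0]], twist=[[0,0,0],[0,0,0],[0,0,0],[0,0,0]], fingers=[0.8,0.8,0.8,0.8])

```text
time: 25.15
position: [0.6446, -0.0291, 0.1488]
tool_rot: [-3.132, 0.245, -0.0]
ft_force: [-0.1, 0.7, -4.7]
grip_width: 0.309
grip_force: 35.1
```

Run:
```python
from seg import *
s=ctrl.get_state();M=R.from_rotvec(s['tool_rot']).as_matrix();print(s['position'],s['ft_force'],(M.T@(np.array([.6449,-.0292,.0685])-s['position'])).round(4)-[.0007,0,.0307])
a=save('wrist','w14.png');b=save('scene','s14.png')
u,v=px('scene',s['position']).astype(int)
cv2.imwrite('pics/c14.png',np.hstack([cv2.resize(a[:,:,::-1],(440,330)),cv2.resize(b[v-24:v+42,u-35:u+35,::-1],(350,330),interpolation=cv2.INTER_CUBIC)]))
```

```text
[ 0.64464093 -0.0290657   0.14876029] [-0.10670275  0.7136076  -4.71329978] [-0.0004  0.0001  0.0496]
```

Request:
apply_moves(dp=[[0,0,0.01],[0,0,0.01],[0,0,0.004],[0,0,0.004],[0,0,0.004],[0,0,0]], twist=[[0,0,0],[0,0,0],[0,0,0],[0,0,0],[0,0,0],[0,0,0]], fingers=[0.8,0.8,0.8,0.8,0.8,0.8])

```text
time: 25.85
position: [0.6442, -0.0291, 0.116]
tool_rot: [3.132, -0.245, -0.001]
ft_force: [0.5, -0.2, -4.4]
grip_width: 0.315
grip_force: 35.1
```

Request:
apply_moves(dp=[[0,0,0.004],[0,0,0.004],[0,0,0.003],[0,0,0.002],[0,0,0]], twist=[[0,0,0],[0,0,0],[0,0,0],[0,0,0],[0,0,0]], fingers=[0.8,0.8,0.8,0.8,0.8])

```text
time: 26.35
position: [0.6443, -0.029, 0.1033]
tool_rot: [3.132, -0.245, -0.001]
ft_force: [-0.3, 0.2, -4.2]
grip_width: 0.314
grip_force: 35.1
```

Request:
apply_moves(dp=[[0,0,0.002],[0,0,0.001],[0,0,0.001],[0,0,0]], twist=[[0,0,0],[0,0,0],[0,0,0],[0,0,0]], fingers=[0.8,0.8,0.8,0.8])

```text
time: 26.75
position: [0.6445, -0.0291, 0.0995]
tool_rot: [-3.132, 0.245, 0.0]
ft_force: [-0.5, 0.4, -4.0]
grip_width: 0.315
grip_force: 35.1
```

Request:
apply_moves(dp=[[0,0,0.001],[0,0,0.001],[0,0,0]], twist=[[0,0,0],[0,0,0],[0,0,0]], fingers=[0.8,0.8,0.8], newtons=45)

```text
time: 27.05
position: [0.6451, -0.0292, 0.0989]
tool_rot: [-3.132, 0.245, -0.002]
ft_force: [-1.5, -0.7, 4.9]
grip_width: 0.311
grip_force: 45.0
```

Request:
apply_moves(dp=[[0,0,0.001],[0,0,0.001],[0,0,0]], twist=[[0,0,0],[0,0,0],[0,0,0]], fingers=[0.8,0.8,0.8])

```text
time: 27.35
position: [0.6457, -0.0292, 0.0974]
tool_rot: [-3.131, 0.245, -0.004]
ft_force: [-2.7, 0.6, 5.8]
grip_width: 0.312
grip_force: 45.1
```

Request:
apply_moves(dp=[[0,0,0.001],[0,0,0.001],[0,0,0]], twist=[[0,0,0],[0,0,0],[0,0,0]], fingers=[0.8,0.8,0.8])

```text
time: 27.65
position: [0.6443, -0.029, 0.0929]
tool_rot: [3.132, -0.245, -0.001]
ft_force: [0.4, 0.3, -3.4]
grip_width: 0.308
grip_force: 45.0
```

Request:
apply_moves(dp=[[0,0,0.001],[0,0,0.001],[0,0,0]], twist=[[0,0,0],[0,0,0],[0,0,0]], fingers=[0.8,0.8,0.8])

```text
time: 27.95
position: [0.6445, -0.0291, 0.0917]
tool_rot: [-3.132, 0.245, 0.0]
ft_force: [-1.5, 0.9, -1.3]
grip_width: 0.312
grip_force: 45.1
```

Request:
apply_moves(dp=[[0,0,0.001],[0,0,0.001],[0,0,0]], twist=[[0,0,0],[0,0,0],[0,0,0]], fingers=[0.8,0.8,0.8])

```text
time: 28.25
position: [0.6449, -0.0293, 0.0915]
tool_rot: [-3.131, 0.245, -0.001]
ft_force: [-4.0, 1.4, 9.3]
grip_width: 0.312
grip_force: 45.1
```

It snapped through and bottomed 7.5 mm lower, at TCP z 0.0917, which is the home height. A little more force, then out.

Request:
apply_moves(dp=[[0,0,0.0015],[0,0,0],[0,0,0]], twist=[[0,0,0],[0,0,0],[0,0,0]], fingers=[0.8,0.8,0.8])

```text
time: 28.55
position: [0.6452, -0.0294, 0.0915]
tool_rot: [-3.131, 0.245, -0.003]
ft_force: [-6.6, 0.2, 15.4]
grip_width: 0.31
grip_force: 45.1
```

Request:
apply_moves(dp=[[0,0,-0.004],[0,0,-0.006],[0,0,-0.01],[0,0,-0.02],[0,0,-0.03],[0,0,0],[0,0,0]], twist=[[0,0,0],[0,0,0],[0,0,0],[0,0,0],[0,0,0],[0,0,0],[0,0,0]], fingers=[0.8,0.8,0.8,0.8,0.8,0.8,0.8])

```text
time: 29.25
position: [0.6448, -0.0292, 0.1583]
tool_rot: [-3.132, 0.245, -0.001]
ft_force: [0.4, -0.0, -3.8]
grip_width: 0.311
grip_force: 45.0
```

Run:
```python
from seg import *
s=ctrl.get_state();M=R.from_rotvec(s['tool_rot']).as_matrix();print(s['time'],s['position'],s['ft_force'],(M.T@(np.array([.557,-.281,.16])-s['position'])).round(4))
```

```text
29.25 [ 0.64475821 -0.02924097  0.15829501] [ 0.4069396  -0.00719303 -3.81166561] [-0.0475  0.2623 -0.0018]
```

Request:
apply_moves(dp=[[-0.003,0.01,0],[-0.006,0.035,0],[-0.006,0.035,0],[-0.007,0.038,0],[-0.007,0.038,0],[-0.006,0.035,0],[-0.006,0.035,0],[-0.006,0.036,0],[0,0,0],[0,0,0]], twist=[[0,0,0],[0,0,0],[0,0,0],[0,0,0],[0,0,0],[0,0,0],[0,0,0],[0,0,0],[0,0,0],[0,0,0]], fingers=[0.8,0.8,0.8,0.8,0.8,0.8,0.8,0.8,0.8,0.8])

```text
time: 30.25
position: [0.5552, -0.2823, 0.1568]
tool_rot: [-3.131, 0.251, 0.004]
ft_force: [1.0, 0.8, -4.3]
grip_width: 0.317
grip_force: 45.1
```

Request:
apply_moves(dp=[[0,0,0.03],[0,0,0.03],[0,0,0.03],[0,0,0.015],[0,0,0.008],[0,0,0.003],[0,0,0.002],[0,0,0],[0,0,0]], twist=[[0,0,0],[0,0,0],[0,0,0],[0,0,0],[0,0,0],[0,0,0],[0,0,0],[0,0,0],[0,0,0]], fingers=[0.8,0.8,0.8,0.8,0.8,0.8,0.8,0.8,0.8])

```text
time: 31.15
position: [0.5582, -0.281, 0.0412]
tool_rot: [3.132, -0.245, 0.003]
ft_force: [-0.4, -0.1, -4.2]
grip_width: 0.312
grip_force: 45.1
```

Request:
apply_moves(dp=[[0,0,0.002],[0,0,0.001],[0,0,0.001],[0,0,0]], twist=[[0,0,0],[0,0,0],[0,0,0],[0,0,0]], fingers=[0.8,0.8,0.8,0.8])

```text
time: 31.55
position: [0.5573, -0.2805, 0.036]
tool_rot: [-3.132, 0.245, 0.0]
ft_force: [-0.4, -0.1, -3.7]
grip_width: 0.313
grip_force: 45.1
```

Request:
apply_moves(dp=[[0,0,0.001],[0,0,0]], twist=[[0,0,0],[0,0,0]], fingers=[0.8,0.8])

```text
time: 31.75
position: [0.5576, -0.2808, 0.0356]
tool_rot: [-3.132, 0.245, -0.001]
ft_force: [-0.3, -0.2, 0.9]
grip_width: 0.312
grip_force: 45.1
```

Touching the mat. I release, rise and look.

Request:
apply_moves(dp=[[0,0,0],[0,0,0],[0,0,0],[0,0,0],[0,0,-0.01],[0,0,-0.03],[0,0,-0.04],[0,0,-0.04],[-0.02,0,-0.03],[-0.02,0,0]], twist=[[0,0,0],[0,0,0],[0,0,0],[0,0,0],[0,0,0],[0,0,0],[0,0,0],[0,0,0],[0,0,0],[0,0,0]], fingers=[0.6,0.4,0.2,0,0,0,0,0,0,0], newtons=20)

```text
time: 32.75
position: [0.5201, -0.2766, 0.1907]
tool_rot: [3.129, -0.246, 0.013]
ft_force: [-0.5, 0.6, -0.4]
grip_width: 0.997
grip_force: 0.0
```

Request:
apply_moves(dp=[[0,-0.02,0],[0,-0.04,0],[0,-0.04,0],[0,0,0],[0,0,0]], twist=[[0,0,0],[0,0,0],[0,0,0],[0,0,0],[0,0,0]], fingers=[0,0,0,0,0])

```text
time: 33.25
position: [0.5339, -0.1746, 0.1859]
tool_rot: [-3.132, 0.241, -0.001]
ft_force: [-1.2, -0.6, -0.6]
grip_width: 1.001
grip_force: 0.0
```

Run:
```python
from seg import *
s=ctrl.get_state();a=save('wrist','w15.png');b=save('scene','s15.png');print(s['time'],s['position'])
A=a[:220,:,::-1].copy()
for r,z,k in [(.033,.087,(0,255,0)),(.0345,.084,(0,0,255))]:
  for t in np.linspace(0,6.28,40):
    q=px('wrist',[.6449+r*np.cos(t),-.0292+r*np.sin(t),z],s);cv2.circle(A,tuple(q.round().astype(int)),0,k,-1)
A=cv2.resize(A,(800,344))
B=cv2.resize(b[150:270,240:380,::-1],(298,256),interpolation=cv2.INTER_CUBIC);u,v=px('scene',[.645,-.029,.085]).astype(int)
C=cv2.resize(b[v-25:v+25,u-30:u+30,::-1],(307,256),interpolation=cv2.INTER_CUBIC)
o=np.zeros((600,800,3),np.uint8);o[:344]=A;o[344:,:298]=B;o[344:,300:607]=C;cv2.imwrite('pics/fin.png',o)
```

```text
33.25 [ 0.53391111 -0.17458288  0.18585823]
```

View pics/fin.png

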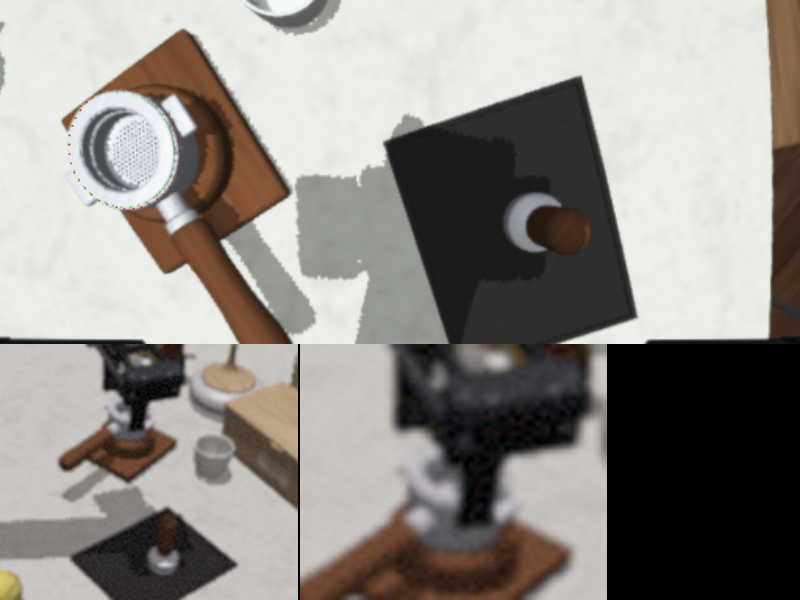

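The final picture shows the basket flange lying on the rim circle (about 122,148), the tamper upright on the mat (about 540,222) and the gripper clear of everything. I'll hand in.

Run:
```python
from bench import ctrl
print(ctrl.get_state()['qd'].round(3)); print(ctrl.close_job())
```

```text
[ 0.014  0.005  0.008  0.    -0.002 -0.    -0.001]
the job is handed in; nothing more can be done
None
```

The job is handed in: the basket snapped home with its flange on the rim, the tamper stands upright on the mat, and nothing came near the cups; the clock read about 33 s.

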